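Make up the ice cream kit and the milk froth kit

TASK

Make up two kits from the stock on the counter. On the large kit board, lay the ice cream scoop lengthwise in the trough and stand the larger blue bowl in the round recess; on the small kit board, lay the milk frother lengthwise in the trough and stand the smaller blue bowl in the round recess; everything must lie flat on the bottom of its hollow. Leave the pepper grinder, the salt shaker and the tin standing where they are.

Things in the scene. Friction and masses are not known exactly. Their poses are not given: they have to be found in the camera images.
- large_board: Fixed beech slab with dark-floored hollows, 180 (x) x 230 (y) x 14 mm high, both 8 mm deep (floors at z 6): trough 70 (x) x 210 (y) centred at x +46, y 0; round recess 84 across, near one end, centred at x -39, y +63. Larger than the other board, recess off-centre. Origin: centre of underside; x from recess side to trough side (away from the robot), y along the trough, z up; turned up to 0.15 rad.
- small_board: Fixed beech slab with dark-floored hollows, 160 (x) x 216 (y) x 14 mm high, both 8 mm deep (floors at z 6): trough 52 (x) x 200 (y) centred at x +46, y 0; round recess 66 across, at mid-length, centred at x -38, y 0. Origin: centre of underside; x from recess side to trough side (away from the robot), y along the trough, z up; turned up to 0.15 rad.
- scoop: Aluminium ice cream scoop lying flat, 190 mm long along x, head at +x. Handle: flat-bottomed bar, x -95 to +20, 24 wide (y), 26 high; head: open cup 52 across, 25 high, centred at x +69. Origin: mid-length on the underside; z up. About 200 g, balances near x -15. Starts within 0.3 rad of the world y axis, head to the robot's left.
- frother: Battery milk frother lying flat, 180 mm long along x, whisk at +x. Black flat-bottomed handle, x -90 to +25, 30 wide (y), 28 high; toggle switch nub at x -1, up to z 34; thin shaft to a whisk disc 23 across at x +87. Origin: mid-length on the underside; z up. About 140 g, balances near x -30. Starts within 0.3 rad of the world y axis, whisk to the robot's left.
- large_bowl: Larger cobalt-blue ceramic bowl, upright: 66 mm across the rim, 45 mm high, foot 46 mm across, nearly upright sides (60 mm across at z 10), wall 4 mm. Origin: centre of the underside, z up. About 180 g.
- small_bowl: Smaller cobalt-blue ceramic bowl, upright: 50 mm across the rim, 36 mm high, foot 34 mm across, nearly upright sides (46 mm across at z 10), wall 4 mm. Origin: centre of the underside, z up. About 90 g.
- grinder: Dark wooden pepper grinder standing upright, 52 mm across, 150 mm high: leave alone. Origin: centre of the underside.
- shaker: Glass salt shaker with a steel top, 42 mm across, 72 mm high: leave alone. Origin: centre of the underside.
- tin: Dark steel tin with a round cap, 60 x 45 mm, 80 mm high: leave alone. Origin: centre of the underside.
Things that resemble listed ones, but are neither listed nor needed, are in the scene too. Leave any brown or turquoise look-alike of the small_bowl alone.

How it is judged:
At the end, for the whole second after the job is handed in: Scoop and frother in their troughs (centre within 22 mm across, 20 mm along; lengthwise within 0.25 rad, either way round), each bowl in its recess (within 20 mm along each board axis); all flat on the hollow's floor (height within 3 mm, tilt under 0.06 rad), at rest, released (x of scoop in the frame of large_board between 0.024 and 0.068 m and y of scoop in the frame of large_board between -0.02 and 0.02 m and z of scoop in the frame of large_board between 0.003 and 0.009 m and angle between each of scoop, large_bowl, frother, small_bowl's own z axis and vertical below 0.06 rad and linear speed of each of scoop, large_bowl, frother, small_bowl below 0.02 m/s and angular speed of each of scoop, large_bowl, frother, small_bowl below 0.2 rad/s and contact force between each of scoop, large_bowl, frother, small_bowl and the fingers below 0.1 N and angle between the x axis of scoop and the y axis of large_board, either way round below 0.25 rad and x of large_bowl in the frame of large_board between -0.059 and -0.019 m and y of large_bowl in the frame of large_board between 0.043 and 0.083 m and z of large_bowl in the frame of large_board between 0.003 and 0.009 m and x of frother in the frame of small_board between 0.024 and 0.068 m and y of frother in the frame of small_board between -0.02 and 0.02 m and z of frother in the frame of small_board between 0.003 and 0.009 m and angle between the x axis of frother and the y axis of small_board, either way round below 0.25 rad and x of small_bowl in the frame of small_board between -0.058 and -0.018 m and y of small_bowl in the frame of small_board between -0.02 and 0.02 m and z of small_bowl in the frame of small_board between 0.003 and 0.009 m); the robot touches nothing.
It fails at once if the pepper grinder is pushed more than 15 mm or tipped over (distance of grinder from where it was at the start of the episode above 0.015 m or angle between grinder's own z axis and vertical above 0.3 rad).
It fails at once if the salt shaker is pushed more than 15 mm or tipped over (distance of shaker from where it was at the start of the episode above 0.015 m or angle between shaker's own z axis and vertical above 0.3 rad).
It fails at once if the tin is pushed more than 15 mm or tipped over (distance of tin from where it was at the start of the episode above 0.015 m or angle between tin's own z axis and vertical above 0.3 rad).
It also fails if it takes over 115 s, if anything falls off the work surface, if the arm or the gripper's body presses on something with over 40 N, if the wrist force passes 120 N, or if a joint passes its speed limit or range.

ROBOT

A 6-joint arm with a two-finger parallel gripper is mounted at the origin on the work surface. World frame = base frame: x ahead of the robot, y to its left, z up, the work surface at z = 0. Lengths are in m, angles in rad, forces in N, time in s.
With the tool pointing down it reaches from about 0.15 to 0.775 m from the base axis. Payload 6.1 kg.
Tool frame: the origin (TCP) lies between the finger pads; the fingertips stand 25 mm ahead of it and the grasp point (between the pads) lies 6 mm ahead of it; z points along the fingers, y is the line along which they close (so a half turn about z gives the same grasp; the last joint's range is limited). The gripper opens to 85 mm and grips with 20 to 120 N. Pads are 22 mm wide; open, the fingers measure 114 mm over their backs; the gripper's body (76 mm by 85 mm) begins 54 mm behind the grasp point. The pads swing forward as they close: fully open they stand 13 mm farther back than shut.
Start: joints at [1.345, 0.126, -0.04, 1.405, 0, 1.571], TCP at [0.118, 0.512, 0.256] pointing down, gripper open.
Joint ranges: [-2.72, 2.72], [-0.95, 1.95], [-1.27, 1.35], [-1.78, 2.02], [-1.46, 1.47], [-3.14, 3.14]. Speed limits (rad/s): [2.39, 2.39, 3.01, 3.14, 3.14, 3.14].

INTERFACE

Orientations are given as [roll, pitch, yaw] about the fixed x, y, z axes, in that order (R = Rz(yaw) Ry(pitch) Rx(roll)).
In Python, from station import monitor, capture, get_calibration, job gives the robot as it stands. The module is installed in compiled form; this text tells all that it offers.
- The arm moves only by the tool play_rows, never from a script. Its argument "series" is text: rows parted by semicolons, each of 7 numbers parted by spaces: the turn, a rotation vector about the tool's x, y, z in rad, then the shift along the tool's x, y, z in cm, then the opening, from 0 (shut) to 1 (fully open). A call has exactly 5 rows; each row is the pose to reach, as a shift and turn from the pose commanded when the call began, along the tool's axes at that moment; what a row does not reach only later rows make up. A row lasts 1/8 s, in which the tool goes at most 62.5 mm and 10.7 degrees, less where a joint would pass 70% of its speed; a pose out of reach is approached as far as the arm can. A call with a gripper value outside its range is refused whole. The fingers move at their own pace and stop on an object; "newtons" is the grip in N (left out, the last holds). Time passes only in rows, so rows that repeat a pose let the fingers close, or fill a call up. It gives the time, the measured TCP pose, the force, the opening and the grip force at its end, in the units of the state.
- monitor.state(): the state, without advancing time (a new reading comes with each control period).
- capture(name): name is "scene" or "top" or "wrist"; returns the picture (384x512x3 uint8, red, green, blue); there is no depth.
- get_calibration(name): a dict with "mtx" (3x3 intrinsics, pixels), "R" (3x3) and "t" (3): a world point X has camera coordinates R X + t. Camera axes: x right, y down, z forward; pixel columns grow to the right and rows downward; lengths in m; the calibration is good to about 2 mm. A picture is of the moment at which its call begins: read the wrist's pose just before it. get_calibration takes no time and is no camera call; for the wrist camera it gives the pose at the moment of the call.
- job.job_done(): hands the job in; it is judged then, once.
The state is a dict: "clock": time; "joint_positions": joint angles; "qd": joint speeds; "joint_efforts": joint torques, N m; "eef_pos": TCP position; "orientation": TCP orientation; "wrist_force": force on the tool from outside, world axes, zero at the start; "moment": the same for the moment, N m; "grip_width": finger opening in m; "grip_force": force on a finger pad.
Only numpy, scipy, OpenCV 4.12 (cv2) and the standard library are available. Lean on these libraries where they do the work, as an engineer would, in place of code of your own. Each camera call takes 0.05 s, during which the arm holds its last target. There are 200 camera calls.

## Working session

There is one attempt and no reset: what is moved stays moved. The work goes in short steps, Python scripts to look and compute and a tool call to move; the robot and the scene stay as the last step left them, time stands still between calls to the robot, and variables do not carry over. Pictures are saved under pics/ and viewed, at most 17 in all, crops included, and the job is handed in when it is done.

Besides the shell and the picture viewer there is one more tool, called after "Emit:" by a JSON object that holds its "name" and its "arguments". play_rows: Moves the arm, as the interface text tells. Its arguments: {"type":"object","properties":{"series":{"type":"string"},"newtons":{"type":"number"}},"required":["series"]}

```bash
mkdir -p pics
python3 - <<'E'
from station import monitor,capture,get_calibration
import cv2
s=monitor.state();print(s)
for n in("scene","top"):
    im=capture(n);cv2.imwrite(f"pics/{n}0.png",im[:,:,::-1])
    c=get_calibration(n);print(n,c)
E
```

```text
{'clock': 0.0, 'joint_positions': array([ 1.34503816e+00,  1.26363992e-01, -4.06151170e-02,  1.40537660e+00,
       -4.28970154e-08,  1.57078793e+00]), 'qd': array([-0.00100925,  0.00050193, -0.00091576,  0.00082021,  0.00104518,
        0.00025163]), 'joint_efforts': array([-5.92140150e-04, -4.35910606e+01,  3.52924383e+01,  1.73341180e-02,
        1.09944840e-04, -7.17193132e-06]), 'eef_pos': array([0.11743749, 0.51132385, 0.25553357]), 'orientation': array([-3.14003327e+00,  2.98094867e-08,  2.91584288e+00]), 'wrist_force': array([ 0.15426661, -0.04191874, -0.52434991]), 'moment': array([-0.01806774, -0.00413123, -0.01391694]), 'grip_force': 0.0, 'grip_width': 0.08545152763410703}
scene {'mtx': array([[374.59880524,   0.        , 254.84408455],
       [  0.        , 374.59880524, 192.84318092],
       [  0.        ,   0.        ,   1.        ]]), 'R': array([[ 0.23763206,  0.97128208, -0.01192189],
       [ 0.79128744, -0.20068426, -0.57757251],
       [-0.56337837,  0.1278161 , -0.81625233]]), 't': array([-0.09414015, -0.39309339,  1.26076876])}
top {'mtx': array([[455.64243483,   0.        , 263.83414521],
       [  0.        , 455.64243483, 191.75854637],
       [  0.        ,   0.        ,   1.        ]]), 'R': array([[-1.45130118e-02, -9.99894610e-01,  3.76049632e-04],
       [-9.89708851e-01,  1.43116232e-02, -1.42378258e-01],
       [ 1.42357871e-01, -2.43851699e-03, -9.89812250e-01]]), 't': array([-0.02711341,  0.51111476,  1.47146851])}
```

Run:
```python
import cv2
for n in("scene","top"):
    im=cv2.imread(f"pics/{n}0.png");cv2.imwrite(f"pics/{n}0b.png",cv2.resize(im,(800,600),interpolation=cv2.INTER_CUBIC))
```

```text
(no output)
```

View pics/scene0b.png

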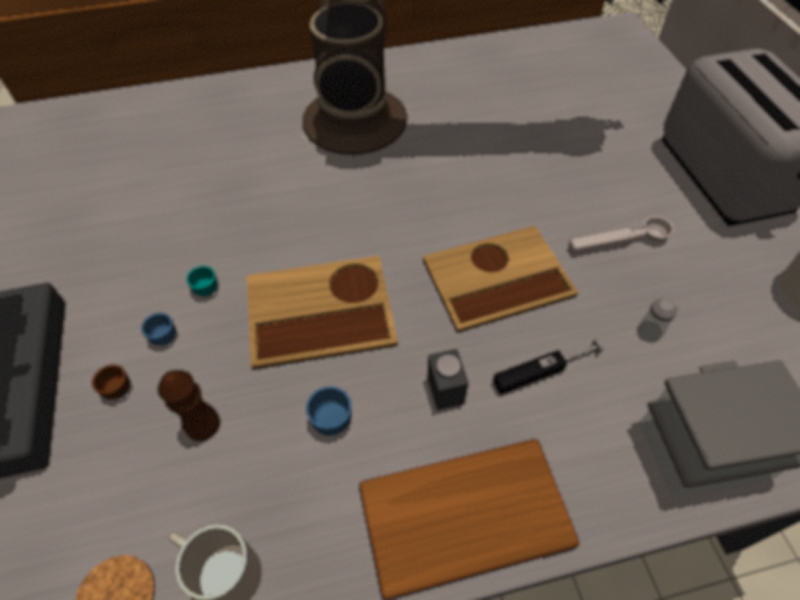

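View pics/top0b.png

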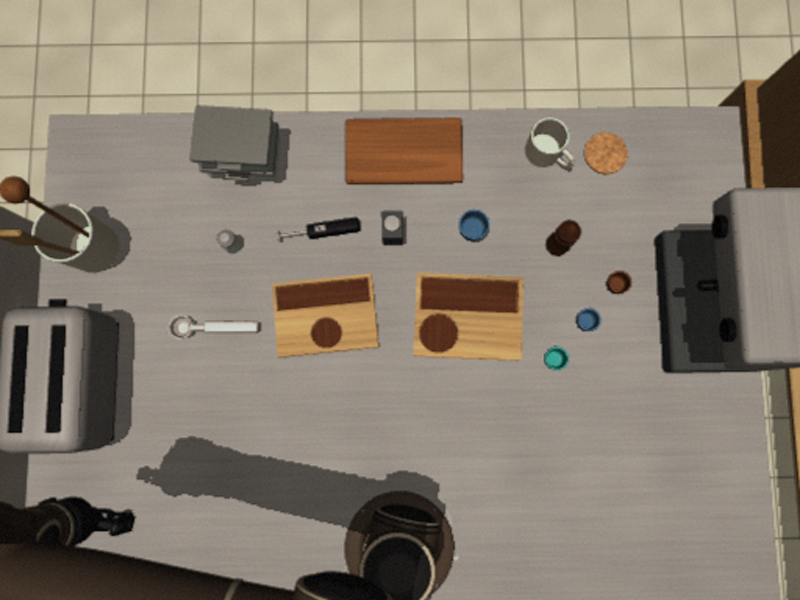

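Scene view (800-px scale): the large board is at (320,312) with its off-centre recess, and the small board at (500,277). The scoop is at (620,235), the frother at (545,372), a larger blue bowl at (329,411) and a smaller blue bowl at (159,329). The look-alikes are brown (111,381) and turquoise (202,280). The top view agrees: large bowl (474,226), small blue bowl (588,320), brown (618,282), turquoise (556,358). The blue one at (588,320) is the one meant, because only it has the right colour. I'll take enlarged crops to read exact positions.

Run:
```python
import cv2
def crop(n,x,y,w,h,s,o):
    im=cv2.imread(f"pics/{n}0.png")[y:y+h,x:x+w]
    im=cv2.resize(im,None,fx=s,fy=s,interpolation=cv2.INTER_CUBIC)
    for g in range(0,w,10):
        cv2.line(im,(g*s,0),(g*s,4 if g%50 else 12),(0,0,255),1)
        if g%20==0:cv2.putText(im,str(x+g),(g*s,22),0,.35,(0,0,255),1)
    for g in range(0,h,10):
        cv2.line(im,(0,g*s),(4,g*s),(0,0,255),1)
        if g%20==0:cv2.putText(im,str(y+g),(6,g*s+4),0,.35,(0,0,255),1)
    cv2.imwrite(f"pics/{o}.png",im)
crop("top",100,130,150,110,5,"tA");crop("top",245,130,160,115,5,"tB")
crop("scene",80,140,175,150,4,"sA");crop("scene",265,130,175,130,4,"sB")
```

```text
(no output)
```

View pics/tA.png

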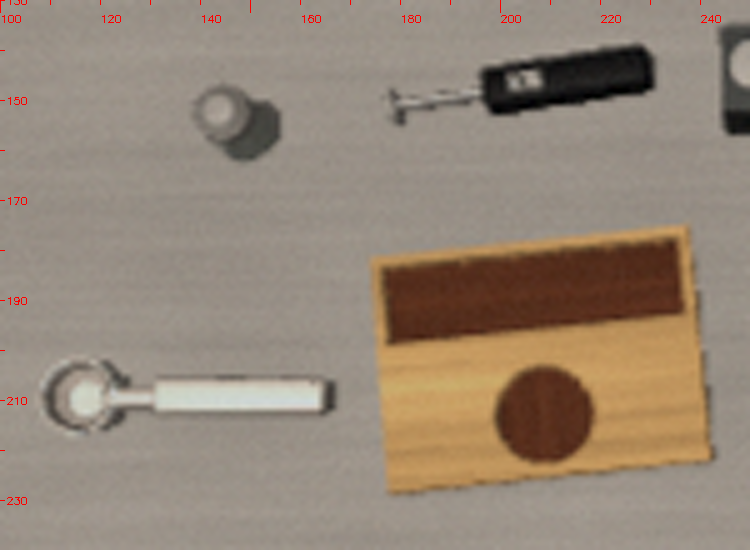

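View pics/tB.png

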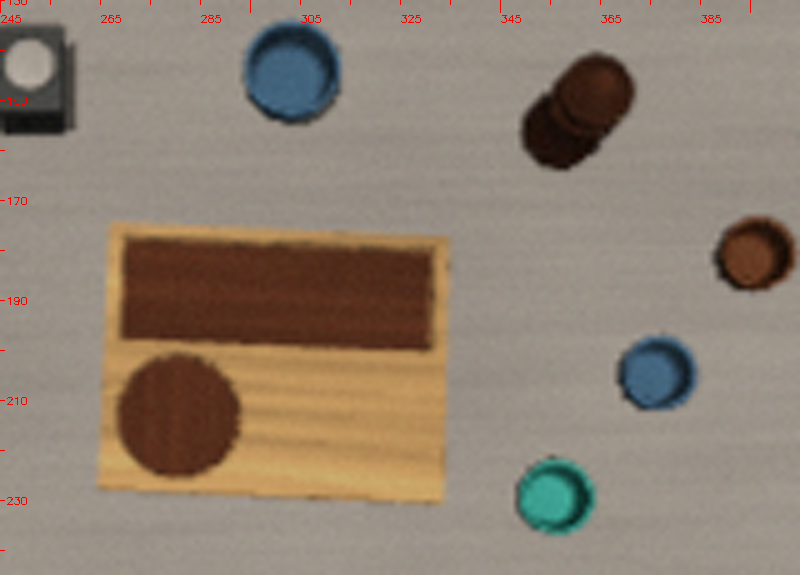

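View pics/sA.png

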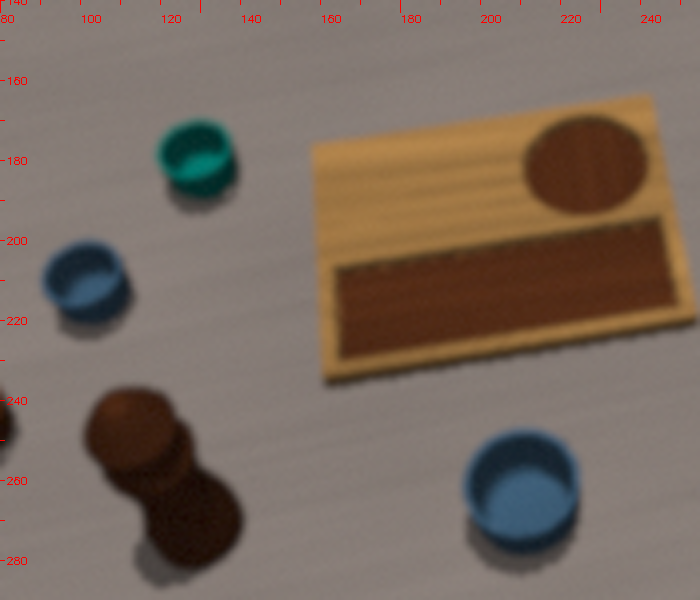

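View pics/sB.png

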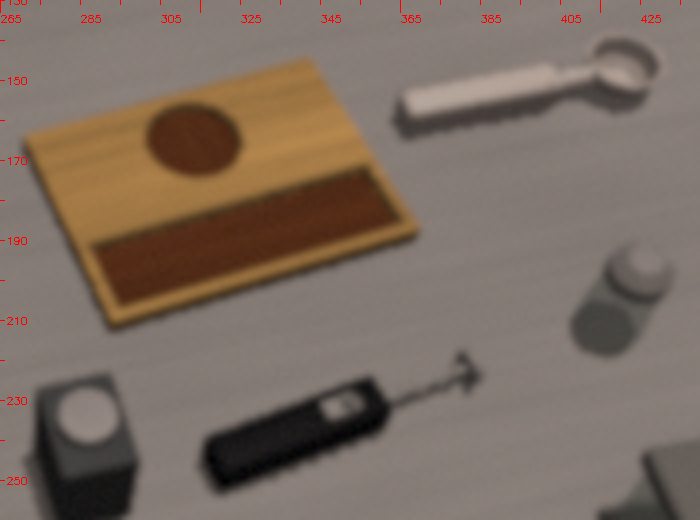

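```bash
cat > h.py <<'E'
import numpy as np,cv2
from scipy.optimize import least_squares as LS
from station import monitor,capture,get_calibration
C={n:get_calibration(n) for n in("scene","top")}
def pr(c,X):
    p=(np.atleast_2d(X)@c["R"].T+c["t"])@c["mtx"].T
    return p[:,:2]/p[:,2:]
def ray(c,uv,z):
    d=c["R"].T@np.linalg.solve(c["mtx"],[*uv,1]);o=-c["R"].T@c["t"]
    return o+d*(z-o[2])/d[2]
def tri(obs):
    return (r:=LS(lambda X:np.concatenate([pr(c,X)[0]-p for c,p in obs]),[.4,0,.02])).x,np.abs(r.fun).max()
def to_world(x,y,yaw,L):
    c,s=np.cos(yaw),np.sin(yaw);return np.array([x,y])+np.atleast_2d(L)@np.array([[c,s],[-s,c]])
def rel(target,yaw):
    """tool-frame shift (cm) and turn z from the present state, tool pointing down"""
    s=monitor.state();from scipy.spatial.transform import Rotation as R
    R0=R.from_euler("xyz",s["orientation"]);d=R0.inv().apply(np.array(target)-s["eef_pos"])*100
    t=(R0.inv()*R.from_euler("xyz",[np.pi,0,yaw])).as_rotvec()
    print("turn",t.round(3),"shift cm",d.round(2))
E
python3 - <<'E'
from h import *
tA=lambda x,y:np.array([100+x/5,130+y/5]);tB=lambda x,y:np.array([245+x/5,130+y/5])
sA=lambda x,y:np.array([80+x/4,140+y/4]);sB=lambda x,y:np.array([265+x/4,130+y/4])
# order farleft farright nearright nearleft
def board(w,l,T,S,tag):
    L=np.array([[w/2,l/2],[w/2,-l/2],[-w/2,-l/2],[-w/2,l/2]])
    def f(p):
        X=np.c_[to_world(*p[:3],L),np.full(4,p[3])]
        return np.r_[(pr(C["top"],X)-T).ravel(),(pr(C["scene"],X)-S).ravel()]
    r=LS(f,[.4,0,0,.014]);print(tag,r.x.round(4),np.abs(r.fun).max().round(2))
board(.16,.216,[tA(372,259),tA(688,227),tA(712,459),tA(390,493)],[sB(416,232),sB(110,322),sB(25,143),sB(313,60)],"small")
board(.18,.23,[tB(112,225),tB(449,237),tB(441,500),tB(98,487)],[sA(694,312),sA(325,374),sA(314,145),sA(652,97)],"large")
for n,t,s in [("rec_s",tA(545,414),sB(194,140)),("rec_l",tB(179,415),sA(586,165)),
 ("lbowl",tB(293,72),sA(522,482)),("sbowl",tB(657,373),sA(84,276)),("brown",tB(756,253),None),
 ("scoopR",tA(325,396),sB(403,103)),("cup",tA(83,397),sB(622,65)),("scoopL",tA(155,396),sB(557,72)),
 ("frR",tA(648,66),sB(213,447)),("frL",tA(484,91),sB(378,390)),("whisk",tA(394,106),sB(466,371))]:
    if s is None: continue
    X,e=tri([(C["top"],t),(C["scene"],s)]);print(n,X.round(4),"err",e.round(2))
E
```

```text
small [0.4841 0.1549 0.0861 0.006 ] 1.28
large [ 0.4766 -0.1541 -0.0596  0.0094] 0.88
rec_s [0.4465 0.1513 0.0098] err 0.42
rec_l [ 0.4421 -0.0892  0.0092] err 0.34
lbowl [ 0.6699 -0.1688  0.0353] err 0.52
sbowl [ 0.4636 -0.4074  0.027 ] err 0.03
scoopR [0.4594 0.2958 0.0213] err 0.26
cup [0.462  0.4584 0.0179] err 0.47
scoopL [0.461  0.4083 0.0234] err 0.3
frR [0.6802 0.0807 0.0275] err 0.57
frL [0.6654 0.1909 0.0217] err 0.13
whisk [0.6592 0.2543 0.0076] err 0.1
```

The heights and lengths agree with the text. Starting with the scoop, whose grasp point is near (0.460, 0.376).

```bash
python3 -c "
from h import *
rel([.4605,.376,.2],1.559)"
```

```text
turn [-1.000e-03  1.000e-03  1.357e+00] shift cm [-36.46  -5.5    5.57]
```

Emit:
{"name": "play_rows", "arguments": {"series": "0 0 0.18 -6 -1 1 1; 0 0 0.36 -12 -2 2 1; 0 0 0.54 -18 -3 3 1; 0 0 0.72 -24 -4 4 1; 0 0 0.9 -30 -5 5 1", "newtons": 40}}

```text
clock: 0.72
eef_pos: [0.4003, 0.3946, 0.2057]
orientation: [-3.141, -0.0, 2.01]
wrist_force: [-0.1, 1.3, -0.2]
grip_width: 0.0852
grip_force: 0.0
```

```bash
python3 -c "
from h import *
rel([.4605,.376,.2],1.559);print(monitor.state()['joint_positions'].round(2))"
```

```text
turn [-0.     0.     0.451] shift cm [-4.25  4.66  0.56]
[ 0.78  0.2  -0.06  1.31  0.    1.91]
```

Emit:
{"name": "play_rows", "arguments": {"series": "0 0 0.15 -1.5 1.5 0.2 1; 0 0 0.3 -3 3 0.4 1; 0 0 0.45 -4.25 4.65 0.55 1; 0 0 0.45 -4.25 4.65 0.55 1; 0 0 0.45 -4.25 4.65 0.55 1"}}

```text
clock: 1.35
eef_pos: [0.4584, 0.3774, 0.2005]
orientation: [-3.141, 0.0, 1.568]
wrist_force: [-1.0, -0.4, 0.8]
grip_width: 0.0852
grip_force: 0.0
```

```bash
cat > look.py <<'E'
import sys
from h import *
def look(name):
    c=get_calibration("wrist");im=capture("wrist");cv2.imwrite(f"pics/{name}_raw.png",im[:,:,::-1]);np.savez(f"pics/{name}.npz",**c)
    big=cv2.resize(im[:,:,::-1],(800,600),interpolation=cv2.INTER_CUBIC);cv2.imwrite(f"pics/{name}.png",big)
look(sys.argv[1]);s=monitor.state();print(s["eef_pos"].round(4),s["orientation"].round(3))
E
python3 look.py w1
```

```text
[0.4583 0.3775 0.2007] [-3.141  0.     1.568]
```

View pics/w1.png

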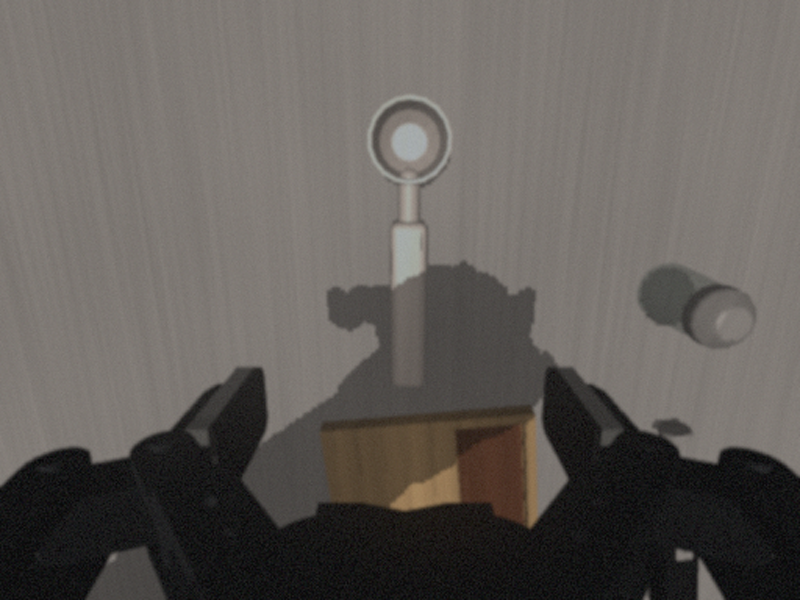

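The wrist view shows the scoop handle from (409,222) to (408,385) and the cup centre at (410,140), nearly aligned between the fingers.

```bash
python3 -c "
from h import *
c=np.load('pics/w1.npz')
for p,z in(((409,222),.026),((408,384),.026),((410,140),.025)):print(ray(c,np.array(p)*.64,z).round(4))
for p,t in(((408,384),(165,209.2)),((410,140),(116.6,209.4))):print(tri([(c,np.array(p)*.64),(C['top'],t)]))
rel([.462,.376,.032],1.567)"
```

```text
[0.4619 0.4109 0.026 ]
[0.4613 0.2992 0.026 ]
[0.4625 0.4599 0.025 ]
(array([0.46114295, 0.29533678, 0.01828187]), np.float64(0.533405700956024))
(array([0.46270156, 0.46078734, 0.0054495 ]), np.float64(0.08223152154741342))
turn [-0.001  0.     0.001] shift cm [-0.15  0.38 16.87]
```

Emit:
{"name": "play_rows", "arguments": {"series": "0 0 0 -0.15 0.35 6 1; 0 0 0 -0.15 0.35 12 1; 0 0 0 -0.15 0.35 16.9 1; 0 0 0 -0.15 0.35 16.9 1; 0 0 0 -0.15 0.35 16.9 0.6"}}

```text
clock: 2.02
eef_pos: [0.4629, 0.3769, 0.0339]
orientation: [3.14, -0.001, 1.567]
wrist_force: [-0.2, 0.0, 1.0]
grip_width: 0.0702
grip_force: 0.0
```

Emit:
{"name": "play_rows", "arguments": {"series": "0 0 0 0 0 0 0; 0 0 0 0 0 0 0; 0 0 0 0 0 0 0; 0 0 0 0 0 0 0; 0 0 0 0 0 0 0"}}

```text
clock: 2.65
eef_pos: [0.4631, 0.3766, 0.0335]
orientation: [3.14, -0.002, 1.566]
wrist_force: [-1.5, -0.9, 6.3]
grip_width: 0.0232
grip_force: 41.5
```

```bash
python3 -c "
from h import *
rel([.5216,-.1712,.14],1.511)"
```

```text
turn [ 0.002 -0.002  0.055] shift cm [-54.73   6.14 -10.75]
```

Emit:
{"name": "play_rows", "arguments": {"series": "0 0 0 0 0 -4 0; 0 0 0 0 0 -10 0; 0 0 0 -5 0 -11 0; 0 0 0 -11 1.1 -11 0; 0 0 0 -17 1.7 -11 0"}}

```text
clock: 3.28
eef_pos: [0.4788, 0.2043, 0.1423]
orientation: [3.14, -0.0, 1.567]
wrist_force: [0.1, -0.5, -2.8]
grip_width: 0.023
grip_force: 40.4
```

```bash
python3 -c "
from h import *
print(monitor.state()['eef_pos'],monitor.state()['grip_width']);rel([.5216,-.1712,.14],1.511)"
```

```text
[0.47880366 0.20433572 0.14230816] 0.02300418987895993
turn [ 0.001 -0.     0.056] shift cm [-37.54   4.43   0.23]
```

Emit:
{"name": "play_rows", "arguments": {"series": "0 0 0 -6 0.7 0 0; 0 0 0 -12 1.4 0 0; 0 0 0 -18 2.1 0 0; 0 0 0.03 -24 2.8 0 0; 0 0 0.055 -30 3.5 0 0"}}

```text
clock: 3.9
eef_pos: [0.512, -0.0964, 0.1422]
orientation: [3.141, 0.0, 1.51]
wrist_force: [1.0, 0.4, -1.6]
grip_width: 0.0227
grip_force: 40.4
```

Emit:
{"name": "play_rows", "arguments": {"series": "0 0 0 -4 0.5 0 0; 0 0 0 -6.5 0.5 0 0; 0 0 0 -7.5 0.5 0 0; 0 0 0 -7.5 0.5 0 0; 0 0 0 -7.5 0.5 0 0"}}

```text
clock: 4.53
eef_pos: [0.5126, -0.1686, 0.1418]
orientation: [-3.141, -0.0, 1.512]
wrist_force: [0.2, 0.0, -2.5]
grip_width: 0.0229
grip_force: 40.4
```

```bash
python3 look.py w2; python3 -c "
from h import *
rel([.5216,-.1712,.14],1.511)"
```

```text
[ 0.5126 -0.1685  0.1418] [-3.141 -0.     1.512]
turn [-0.    -0.     0.001] shift cm [-0.22  0.91  0.18]
```

View pics/w2.png

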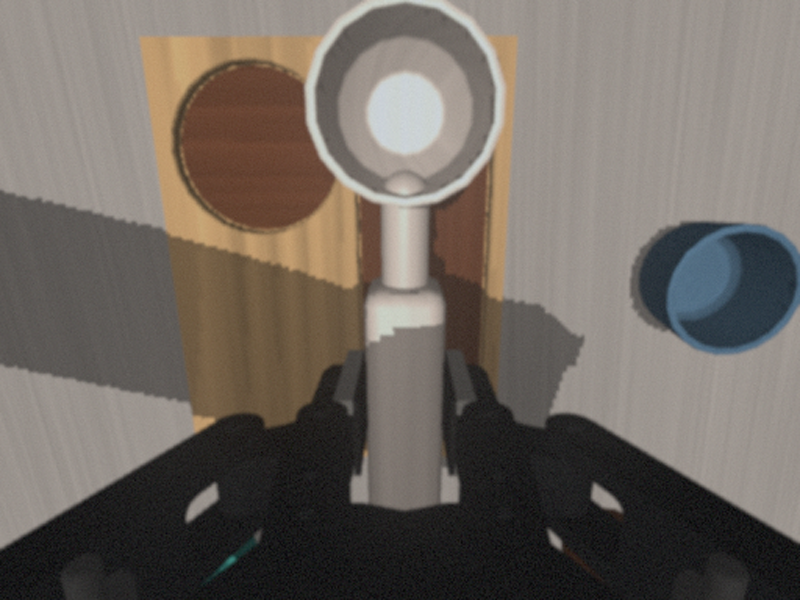

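The scoop is held straight. The trough's long edges are at (358,230) and (490,230), and the board's left end runs from (141,38) to (517,37).

```bash
python3 -c "
from h import *
c=np.load('pics/w2.npz')
P=[ray(c,np.array(p)*.64,.014) for p in((358,230),(490,230),(141,38),(517,37),(259,146))]
for p in P:print(p.round(4))
L=to_world(.4766,-.1541,-.0596,[[.011,.0],[.081,0],[-.09,.115],[.09,.115],[-.039,.063]]);print(L.round(4))
# cup in the hand: 
print(ray(c,np.array([405,103])*.64,.1418-.0335+.025).round(4))"
```

```text
[ 0.4908 -0.1322  0.014 ]
[ 0.5606 -0.1363  0.014 ]
[ 0.395  -0.0348  0.014 ]
[ 0.5743 -0.0449  0.014 ]
[ 0.4443 -0.0869  0.014 ]
[[ 0.4876 -0.1548]
 [ 0.5575 -0.1589]
 [ 0.3936 -0.0339]
 [ 0.5733 -0.0447]
 [ 0.4414 -0.0889]]
[ 0.5184 -0.0852  0.1333]
```

Emit:
{"name": "play_rows", "arguments": {"series": "0 0 0 -0.3 1.1 3 0; 0 0 0 -0.3 1.1 6 0; 0 0 0 -0.3 1.1 8 0; 0 0 0 -0.3 1.1 9.4 0; 0 0 0 -0.3 1.1 10 0"}}

```text
clock: 5.2
eef_pos: [0.5233, -0.1725, 0.0413]
orientation: [-3.141, -0.0, 1.512]
wrist_force: [-0.3, -0.4, -1.8]
grip_width: 0.0235
grip_force: 40.4
```

Emit:
{"name": "play_rows", "arguments": {"series": "0 0 0 0 0 0.1 0; 0 0 0 0 0 0.1 0; 0 0 0 0 0 0.1 0; 0 0 0 0 0 0.1 0; 0 0 0 0 0 0.1 0"}}

```text
clock: 5.82
eef_pos: [0.5235, -0.1733, 0.041]
orientation: [3.141, 0.0, 1.511]
wrist_force: [-0.5, -0.5, -1.9]
grip_width: 0.0233
grip_force: 40.4
```

Emit:
{"name": "play_rows", "arguments": {"series": "0 0 0 0.2 0 0.05 0; 0 0 0 0.2 0 0.1 0; 0 0 0 0.2 0 0.1 0; 0 0 0 0.2 0 0.1 0.3; 0 0 0 0.2 0 0.1 0.5"}}

```text
clock: 6.45
eef_pos: [0.5239, -0.1713, 0.0401]
orientation: [3.141, 0.0, 1.511]
wrist_force: [0.4, -0.1, -0.8]
grip_width: 0.042
grip_force: 0.0
```

Emit:
{"name": "play_rows", "arguments": {"series": "0 0 0 0 0 0 0.6; 0 0 0 0 0 -1 0.7; 0 0 0 0 0 -5 1; 0 0 0 0 0 -11 1; 0 0 0 0 0 -11 1"}}

```text
clock: 7.08
eef_pos: [0.5264, -0.1721, 0.1559]
orientation: [3.132, 0.002, 1.511]
wrist_force: [1.0, 0.1, 0.3]
grip_width: 0.0856
grip_force: 0.0
```

```bash
python3 -c "
from h import *
rel([.673,.1403,.18],1.691)"
```

```text
turn [ 0.009  0.003 -0.18 ] shift cm [32.06 12.79 -2.37]
```

Emit:
{"name": "play_rows", "arguments": {"series": "0 0 -0.04 5 2 -1.2 1; 0 0 -0.08 10.5 4.2 -2.4 1; 0 0 -0.12 16 6.4 -2.4 1; 0 0 -0.16 21.5 8.6 -2.4 1; 0 0 -0.18 27 10.8 -2.4 1"}}

```text
clock: 7.7
eef_pos: [0.648, 0.0937, 0.1736]
orientation: [-3.142, 0.0, 1.692]
wrist_force: [0.5, 0.0, 0.1]
grip_width: 0.0851
grip_force: 0.0
```

Emit:
{"name": "play_rows", "arguments": {"series": "0 0 0 3 1 0 1; 0 0 0 4.8 1.1 0 1; 0 0 0 4.8 1.1 0 1; 0 0 0 4.8 1.1 0 1; 0 0 0 4.8 1.1 0 1"}}

```text
clock: 8.32
eef_pos: [0.6526, 0.1394, 0.1742]
orientation: [3.141, 0.0, 1.689]
wrist_force: [0.3, -0.9, 0.0]
grip_width: 0.0856
grip_force: 0.0
```

```bash
python3 look.py w3; python3 -c "
from h import *
rel([.673,.1403,.032],1.691)"
```

```text
[0.6527 0.1395 0.1742] [3.141 0.    1.689]
turn [ 0.     0.    -0.002] shift cm [-0.16  2.02 14.22]
```

View pics/w3.png

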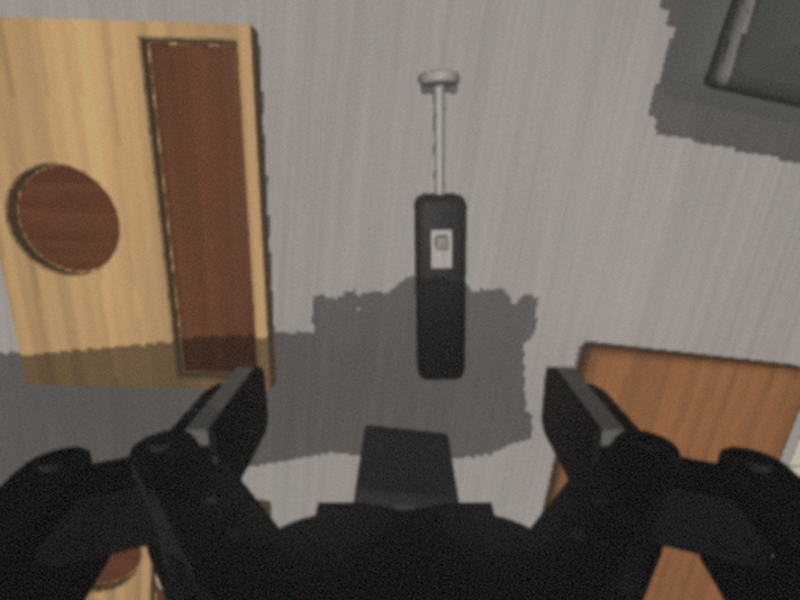

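The frother handle runs from (440,196) to (441,377) with the switch at (441,243). The tin top is at (405,430) and further back. The small board's trough corners are (143,38), (237,41), (256,375) and (178,374).

```bash
python3 -c "
from h import *
c=np.load('pics/w3.npz');f=lambda p,z:ray(c,np.array(p)*.64,z).round(4)
print('fr',f((440,196),.028),f((441,377),.028),f((441,243),.034))
print(tri([(c,np.array((440,196))*.64),(C['top'],(196.8,148.2))]),tri([(c,np.array((441,377))*.64),(C['top'],(229.6,143.2))]))
print('tin',f((364,427),.08),f((447,434),.08))
print('board far-left, far-right, near-right; trough nl fl;recess')
for p in((255,26),(272,386),(25,384),(143,38),(237,41),(65,219)):print(f(p,.014))
print(to_world(.4841,.1549,.0861,[[.08,.108],[.08,-.108],[-.08,-.108],[.02,.1],[.072,.1],[-.038,0]]).round(4))"
```

```text
fr [0.6671 0.1928 0.028 ] [0.6831 0.0834 0.028 ] [0.6707 0.1676 0.034 ]
(array([0.6685294 , 0.19186178, 0.00989556]), np.float64(0.12036947015769783)) (array([0.68424252, 0.07900584, 0.01845623]), np.float64(0.6914999747872628))
tin [0.6401 0.0751 0.08  ] [0.6833 0.0762 0.08  ]
board far-left, far-right, near-right; trough nl fl;recess
[0.5572 0.2689 0.014 ]
[0.5753 0.0571 0.014 ]
[0.4134 0.0392 0.014 ]
[0.4973 0.2559 0.014 ]
[0.5477 0.2605 0.014 ]
[0.4479 0.1522 0.014 ]
[[0.5545 0.2694]
 [0.5731 0.0542]
 [0.4137 0.0404]
 [0.4954 0.2562]
 [0.5472 0.2607]
 [0.4462 0.1516]]
```

```bash
python3 -c "
from h import *
rel([.6747,.1412,.033],1.703)"
```

```text
turn [ 0.     0.    -0.014] shift cm [-0.09  2.2  14.12]
```

Emit:
{"name": "play_rows", "arguments": {"series": "0 0 -0.014 0 1.2 3 1; 0 0 -0.014 -0.1 2.2 8 1; 0 0 -0.014 -0.1 2.2 12.5 1; 0 0 -0.014 -0.1 2.2 14.1 1; 0 0 -0.014 -0.1 2.2 14.1 1"}}

```text
clock: 9.0
eef_pos: [0.6742, 0.1419, 0.0324]
orientation: [-3.14, 0.0, 1.704]
wrist_force: [-0.3, -0.5, -0.3]
grip_width: 0.0858
grip_force: 0.0
```

Emit:
{"name": "play_rows", "arguments": {"series": "0 0 0 0 0 0 0.6; 0 0 0 0 0 0 0; 0 0 0 0 0 0 0; 0 0 0 0 0 0 0; 0 0 0 0 0 0 0"}}

```text
clock: 9.62
eef_pos: [0.6753, 0.1427, 0.0342]
orientation: [3.14, -0.0, 1.705]
wrist_force: [-1.1, 0.1, 5.8]
grip_width: 0.0293
grip_force: 42.1
```

```bash
python3 -c "
from h import *
rel([.5338,.1308,.10],1.656)"
```

```text
turn [ 0.002 -0.     0.049] shift cm [  0.72 -14.17  -6.6 ]
```

Emit:
{"name": "play_rows", "arguments": {"series": "0 0 0 0 0 -3 0; 0 0 0 0 0 -6.6 0; 0 0 0 0.2 -5 -6.6 0; 0 0 0.05 0.5 -10.5 -6.6 0; 0 0 0.05 0.7 -14.2 -6.6 0"}}

```text
clock: 10.25
eef_pos: [0.5304, 0.1301, 0.0984]
orientation: [-3.14, 0.0, 1.655]
wrist_force: [0.8, 0.2, -0.9]
grip_width: 0.0291
grip_force: 41.1
```

Emit:
{"name": "play_rows", "arguments": {"series": "0 0 0 0 0 0 0; 0 0 0 0 0 0 0; 0 0 0 0 0 0 0; 0 0 0 0 0 0 0; 0 0 0 0 0 0 0"}}

```text
clock: 10.88
eef_pos: [0.5334, 0.1304, 0.0985]
orientation: [-3.141, 0.0, 1.655]
wrist_force: [0.3, 0.4, -1.9]
grip_width: 0.029
grip_force: 41.1
```

```bash
python3 look.py w4; python3 -c "
from h import *
rel([.5338,.1308,.041],1.656)"
```

```text
[0.5333 0.1304 0.0985] [-3.141  0.     1.655]
turn [-0.     0.    -0.001] shift cm [0.03 0.06 5.75]
```

View pics/w4.png

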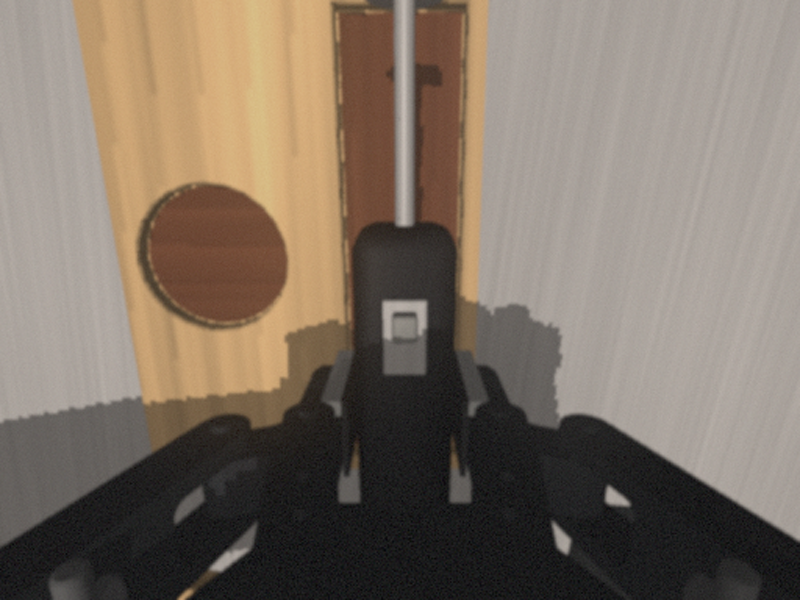

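The frother sits straight in the grip, with the switch at (405,327). The trough edges are at (342,180) and (464,180) and the trough end is at about row 9.

```bash
python3 -c "
from h import *
c=np.load('pics/w4.npz');f=lambda p,z:ray(c,np.array(p)*.64,z).round(4)
n=f((405,327),.0985);print('nub',n, 'along from TCP',(n-monitor.state()['eef_pos'])[1])
a,b,e=f((342,180),.014),f((464,180),.014),f((400,9),.014);print(a,b,e)
B=np.array([.4856,.1553]);R=to_world(0,0,.0855,np.eye(2))
for p in(a,b,e,f((217,256),.014)):print(((p[:2]-B)@R.T).round(4))"
```

```text
nub [0.5322 0.1566 0.0985] along from TCP 0.02618264556262495
[0.5025 0.1901 0.014 ] [0.5541 0.1944 0.014 ] [0.5218 0.2563 0.014 ]
[0.0198 0.0332]
[0.0716 0.0331]
[0.0447 0.0975]
[-0.0369  0.0005]
```

Emit:
{"name": "play_rows", "arguments": {"series": "0 0 0 0 0 2 0; 0 0 0 0 0 4 0; 0 0 0 0 0 5.2 0; 0 0 0 0 0 5.8 0; 0 0 0 0 0 5.8 0"}}

```text
clock: 11.55
eef_pos: [0.5333, 0.1305, 0.0411]
orientation: [3.141, -0.0, 1.655]
wrist_force: [0.5, 0.9, -1.1]
grip_width: 0.0289
grip_force: 41.1
```

Emit:
{"name": "play_rows", "arguments": {"series": "0 0 0 0 0 0 0; 0 0 0 0 0 0 0; 0 0 0 0 0 0 0.25; 0 0 0 0 0 0 0.45; 0 0 0 0 0 0 0.6"}}

```text
clock: 12.18
eef_pos: [0.5333, 0.1305, 0.0411]
orientation: [3.141, -0.0, 1.655]
wrist_force: [-0.0, -0.7, -0.5]
grip_width: 0.0514
grip_force: 0.0
```

Emit:
{"name": "play_rows", "arguments": {"series": "0 0 0 0 0 0 0.6; 0 0 0 0 0 -1 0.7; 0 0 0 0 0 -6 1; 0 0 0 0 0 -12 1; 0 0 0 0 0 -14 1"}}

```text
clock: 12.8
eef_pos: [0.5346, 0.1308, 0.1859]
orientation: [3.135, -0.001, 1.655]
wrist_force: [0.5, -0.9, 0.3]
grip_width: 0.0851
grip_force: 0.0
```

```bash
python3 -c "
from h import *
for t in('scene','top'):cv2.imwrite(f'pics/{t}1.png',capture(t)[:,:,::-1])
rel([.671,-.169,.19],1.571);rel([.671,-.169,.19],3.1416)
print(monitor.state()['joint_positions'].round(2))"
```

```text
turn [ 0.006 -0.001  0.084] shift cm [-31.02  11.09  -0.51]
turn [ 0.006  0.004 -1.487] shift cm [-31.02  11.09  -0.51]
[ 0.24  0.18 -0.14  1.25  0.    1.73]
```

Emit:
{"name": "play_rows", "arguments": {"series": "0 0 -0.18 -5 1.8 0 1; 0 0 -0.36 -10 3.6 -0.5 1; 0 0 -0.54 -15 5.4 -0.5 1; 0 0 -0.72 -20 7.2 -0.5 1; 0 0 -0.9 -25 9 -0.5 1"}}

```text
clock: 13.52
eef_pos: [0.6437, -0.1127, 0.1843]
orientation: [-3.141, -0.002, 2.561]
wrist_force: [1.6, 0.5, 0.9]
grip_width: 0.0854
grip_force: 0.0
```

```bash
python3 -c "
from h import *
rel([.671,-.169,.19],3.08)"
```

```text
turn [-0.    -0.002 -0.519] shift cm [-5.37 -3.21 -0.58]
```

Emit:
{"name": "play_rows", "arguments": {"series": "0 0 -0.17 -2 -1.2 -0.5 1; 0 0 -0.35 -4 -2.4 -0.5 1; 0 0 -0.52 -5.4 -3.2 -0.5 1; 0 0 -0.52 -5.4 -3.2 -0.5 1; 0 0 -0.52 -5.4 -3.2 -0.5 1"}}

```text
clock: 14.15
eef_pos: [0.6704, -0.1672, 0.1899]
orientation: [3.141, -0.002, 3.072]
wrist_force: [-1.0, -0.0, 0.3]
grip_width: 0.0858
grip_force: 0.0
```

```bash
python3 look.py w5
python3 - <<'E'
import cv2,numpy as np
a=cv2.imread('pics/w5_raw.png');b=cv2.imread('pics/scene1.png')[130:230,150:385]
b=cv2.resize(b,None,fx=2.18,fy=2.18,interpolation=cv2.INTER_CUBIC)[:,:512]
cv2.imwrite('pics/w5c.png',np.vstack([a,b]))
E
```

```text
[ 0.6705 -0.1669  0.1903] [ 3.141e+00 -1.000e-03  3.073e+00]
```

View pics/w5c.png

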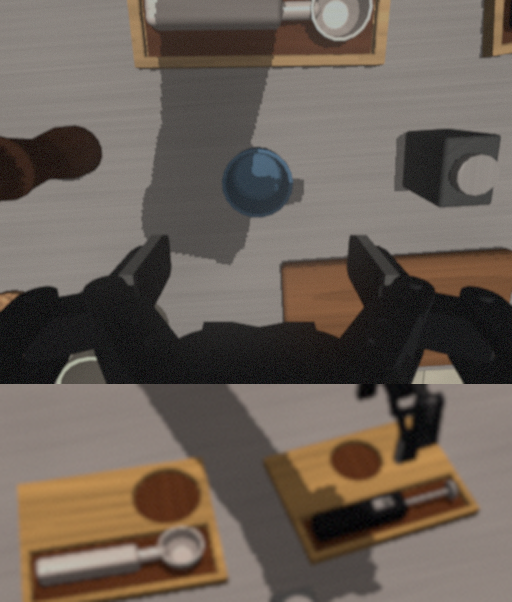

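Both tools lie in their troughs in the scene crop. In the raw wrist image the larger bowl's rim is centred at (257,182), about 70 px across.

```bash
python3 -c "
from h import *
c=np.load('pics/w5.npz');f=lambda p,z:ray(c,np.array(p),z)
p=f((257,182),.045);print(p,np.linalg.norm(f((222,182),.045)-f((292.5,182),.045)))
print(tri([(c,np.array((257,182.))),(C['top'],(303.6,144.4))]),tri([(c,np.array((257,182.))),(C['scene'],(210.5,260.5))]))
rel([p[0],p[1],.031],3.082)"
```

```text
[ 0.67028599 -0.16795625  0.045     ] 0.06448488383426633
(array([ 0.66375181, -0.16739871,  0.07005421]), np.float64(0.7847575550791248)) (array([ 0.67182133, -0.16807639,  0.03895559]), np.float64(0.033006629379570995))
turn [ 0.    -0.001 -0.009] shift cm [-0.   -0.11 15.93]
```

Emit:
{"name": "play_rows", "arguments": {"series": "0 0 0 0 -0.1 4 1; 0 0 0 0 -0.1 9 1; 0 0 0 0 -0.1 13.5 1; 0 0 0 0 -0.1 15.8 1; 0 0 0 0 -0.1 15.8 1"}}

```text
clock: 14.82
eef_pos: [0.6691, -0.1675, 0.0306]
orientation: [3.141, -0.004, 3.074]
wrist_force: [0.0, -0.2, 0.2]
grip_width: 0.0852
grip_force: 0.0
```

Emit:
{"name": "play_rows", "arguments": {"series": "0 0 0 0 0 0 0.5; 0 0 0 0 0 0 0.5; 0 0 0 0 0 0 0.5; 0 0 0 0 0 0 0.5; 0 0 0 0 0 0 0.5"}}

```text
clock: 15.45
eef_pos: [0.6722, -0.1688, 0.0354]
orientation: [-3.141, 0.004, 3.075]
wrist_force: [-0.2, 0.8, 6.9]
grip_width: 0.0647
grip_force: 44.8
```

Emit:
{"name": "play_rows", "arguments": {"series": "0 0 0 0 0 -3 0.5; 0 0 0 0 0 -9 0.5; 0 0 0 5 0 -10 0.5; 0 0 0 11 1 -10 0.5; 0 0 0 17 3 -10 0.5"}}

```text
clock: 16.08
eef_pos: [0.5025, -0.1277, 0.1334]
orientation: [-3.141, 0.002, 3.074]
wrist_force: [1.0, 0.4, -0.3]
grip_width: 0.0647
grip_force: 44.9
```

```bash
python3 -c "
from h import *
print(monitor.state()['eef_pos'],monitor.state()['grip_width'],monitor.state()['orientation']);rel([.4438,-.088,.11],3.082)"
```

```text
[ 0.50253108 -0.12767033  0.1334305 ] 0.06469469009886787 [-3.14127464e+00  1.51037252e-03  3.07352926e+00]
turn [-0.     0.002 -0.008] shift cm [6.13 3.56 2.33]
```

Emit:
{"name": "play_rows", "arguments": {"series": "0 0 0 4 2.4 0 0.5; 0 0 0 6.1 3.6 1 0.5; 0 0 0 6.1 3.6 2.3 0.5; 0 0 0 6.1 3.6 2.3 0.5; 0 0 0 6.1 3.6 2.3 0.5"}}

```text
clock: 16.7
eef_pos: [0.4464, -0.0882, 0.1099]
orientation: [-3.141, 0.0, 3.074]
wrist_force: [0.1, -0.4, -1.7]
grip_width: 0.0644
grip_force: 44.9
```

```bash
python3 look.py w6; python3 -c "
from h import *
print(monitor.state()['wrist_force']);rel([.4438,-.088,.042],3.082)"
```

```text
[ 0.4465 -0.0882  0.11  ] [-3.141  0.     3.074]
[-0.48406555  0.35437228 -1.31139283]
turn [-0.     0.    -0.008] shift cm [ 0.27 -0.    6.8 ]
```

View pics/w6.png

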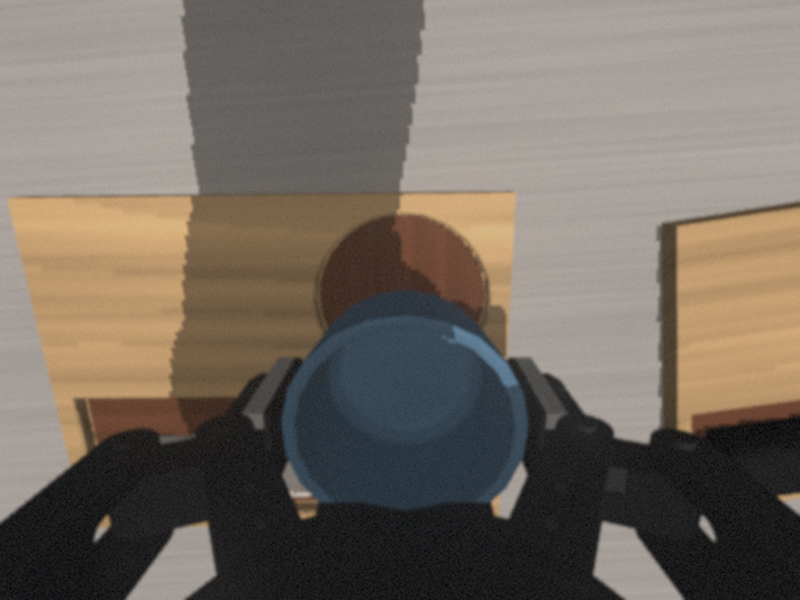

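The bowl sits level in the grip, with its rim centred near (405,415). The recess shows its robot-side edge at (405,213) and its sides at (317,290) and (489,290).

```bash
python3 -c "
from h import *
c=np.load('pics/w6.npz');f=lambda p,z:ray(c,np.array(p)*.64,z).round(4)
print('recess',f((405,213),.014)+[.042,0,0],f((317,290),.014),f((489,290),.014))
print('rim',f((284,415),.12),f((527,415),.12), f((405,318),.12)+[.033,0,0])"
```

```text
recess [ 0.4426 -0.0842  0.014 ] [ 0.4342 -0.1285  0.014 ] [ 0.4397 -0.0465  0.014 ]
rim [ 0.44   -0.1187  0.12  ] [ 0.4443 -0.0554  0.12  ] [ 0.4485 -0.0854  0.12  ]
```

Emit:
{"name": "play_rows", "arguments": {"series": "0 0 0 0.3 0 2 0.5; 0 0 0 0.3 0 4.5 0.5; 0 0 0 0.3 0 6 0.5; 0 0 0 0.3 0 6.7 0.5; 0 0 0 0.3 0 6.8 0.5"}}

```text
clock: 17.38
eef_pos: [0.4427, -0.0876, 0.0418]
orientation: [3.142, -0.0, 3.075]
wrist_force: [-0.2, 0.0, -1.4]
grip_width: 0.0648
grip_force: 44.9
```

Emit:
{"name": "play_rows", "arguments": {"series": "0 0 0 0 0 0.05 0.5; 0 0 0 0 0 0.05 0.5; 0 0 0 0 0 0.05 0.8; 0 0 0 0 0 0.05 0.9; 0 0 0 0 0 0.05 0.95"}}

```text
clock: 18.0
eef_pos: [0.4426, -0.0875, 0.0415]
orientation: [-3.142, 0.0, 3.075]
wrist_force: [-0.5, 0.5, 0.1]
grip_width: 0.0809
grip_force: 0.0
```

Emit:
{"name": "play_rows", "arguments": {"series": "0 0 0 0 0 0 1; 0 0 0 0 0 -1.5 1; 0 0 0 0 0 -6 1; 0 0 0 0 0 -12 1; 0 0 0 0 0 -15 1"}}

```text
clock: 18.62
eef_pos: [0.4435, -0.0877, 0.1957]
orientation: [-3.141, 0.005, 3.075]
wrist_force: [0.4, -0.7, -0.5]
grip_width: 0.0853
grip_force: 0.0
```

```bash
python3 -c "
from h import *
rel([.4655,-.407,.19],3.1416)"
```

```text
turn [-0.001  0.005 -0.067] shift cm [ -4.33 -31.71   0.61]
```

Emit:
{"name": "play_rows", "arguments": {"series": "0 0 0 -0.8 -6 0 1; 0 0 0 -1.6 -12 0.5 1; 0 0 0 -2.4 -18 0.6 1; 0 0 0 -3.2 -24 0.6 1; 0 0 0 -4.3 -29 0.6 1"}}

```text
clock: 19.25
eef_pos: [0.4657, -0.3821, 0.1865]
orientation: [-3.141, 0.001, 3.074]
wrist_force: [0.2, 1.3, 0.5]
grip_width: 0.0853
grip_force: 0.0
```

Emit:
{"name": "play_rows", "arguments": {"series": "0 0 0 0 -2.7 0 1; 0 0 0 0 -2.7 0 1; 0 0 0 0 -2.7 0 1; 0 0 0 0 -2.7 0 1; 0 0 0 0 -2.7 0 1"}}

```text
clock: 19.88
eef_pos: [0.4645, -0.4057, 0.1858]
orientation: [-3.141, 0.0, 3.076]
wrist_force: [1.4, 0.9, -0.6]
grip_width: 0.0853
grip_force: 0.0
```

```bash
python3 look.py w7
```

```text
[ 0.4644 -0.4059  0.1857] [-3.141  0.     3.076]
```

View pics/w7.png

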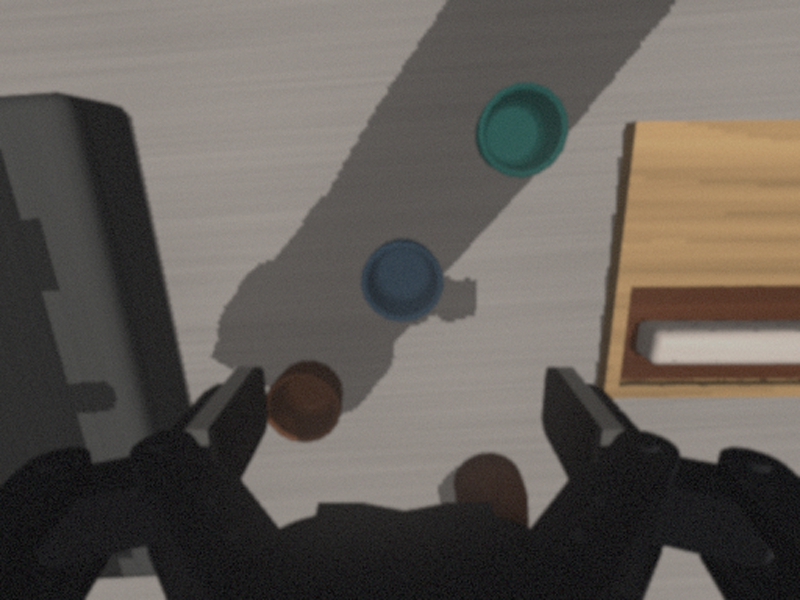

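The blue small bowl's rim is centred at (402,280), with the brown one at (305,400) and the turquoise one at (522,130). The middle blue one is the target.

```bash
python3 -c "
from h import *
c=np.load('pics/w7.npz');f=lambda p,z:ray(c,np.array(p)*.64,z)
p=f((402,280),.036);print(p,np.linalg.norm(f((361,280),.036)-f((443,280),.036)),f((305,400),.036),f((522,130),.036),f((185,380),0))
print(tri([(c,np.array((402,280))*.64),(C['scene'],(101,209))]))
rel([p[0],p[1],.031],3.076)"
```

```text
[ 0.46320138 -0.40635477  0.036     ] 0.04876953094253328 [ 0.53811953 -0.47358173  0.036     ] [ 0.38331418 -0.33538981  0.036     ] [ 0.53563217 -0.56728393  0.        ]
(array([ 0.46495562, -0.40654762,  0.02894306]), np.float64(0.11938260393269218))
turn [-0.  0. -0.] shift cm [ 0.12 -0.05 15.47]
```

Emit:
{"name": "play_rows", "arguments": {"series": "0 0 0 0.05 -0.05 4 1; 0 0 0 0.05 -0.05 9 1; 0 0 0 0.05 -0.05 13.5 1; 0 0 0 0.05 -0.05 15.3 1; 0 0 0 0.05 -0.05 15.3 1"}}

```text
clock: 20.55
eef_pos: [0.4634, -0.4065, 0.0318]
orientation: [3.14, -0.001, 3.075]
wrist_force: [-0.0, -0.5, 0.3]
grip_width: 0.0854
grip_force: 0.0
```

Emit:
{"name": "play_rows", "arguments": {"series": "0 0 0 0 0 0 0.7; 0 0 0 0 0 0 0.35; 0 0 0 0 0 0 0.35; 0 0 0 0 0 0 0.35; 0 0 0 0 0 0 0.35"}}

```text
clock: 21.18
eef_pos: [0.4647, -0.4079, 0.0347]
orientation: [-3.139, 0.003, 3.075]
wrist_force: [-0.8, 1.5, 6.8]
grip_width: 0.0483
grip_force: 40.6
```

Emit:
{"name": "play_rows", "arguments": {"series": "0 0 0 0 0 -3 0.35; 0 0 0 0 0 -9 0.35; 0 0 0 0 4 -12 0.35; 0 0 0 0 10 -12 0.35; 0 0 0 0 16 -12 0.35"}}

```text
clock: 21.8
eef_pos: [0.4748, -0.2465, 0.154]
orientation: [-3.141, 0.003, 3.074]
wrist_force: [0.6, 0.8, -0.5]
grip_width: 0.048
grip_force: 41.5
```

```bash
python3 -c "
from h import *
rel([.4475,.152,.15],3.076)"
```

```text
turn [-0.001  0.003 -0.002] shift cm [ 5.43 39.57  0.34]
```

Emit:
{"name": "play_rows", "arguments": {"series": "0 0 0 0.8 6 0 0.35; 0 0 0 1.6 12 0 0.35; 0 0 0 2.4 18 0 0.35; 0 0 0 3.2 24 0 0.35; 0 0 0 4 30 0 0.35"}}

```text
clock: 22.42
eef_pos: [0.4545, 0.0564, 0.1536]
orientation: [3.141, 0.003, 3.074]
wrist_force: [0.8, -0.3, -0.1]
grip_width: 0.0479
grip_force: 41.5
```

Emit:
{"name": "play_rows", "arguments": {"series": "0 0 0 0.8 6 0 0.35; 0 0 0 1.4 9.6 2 0.35; 0 0 0 1.4 9.6 4 0.35; 0 0 0 1.4 9.6 4 0.35; 0 0 0 1.4 9.6 4 0.35"}}

```text
clock: 23.05
eef_pos: [0.4474, 0.1511, 0.1134]
orientation: [3.141, 0.001, 3.074]
wrist_force: [0.6, 0.3, -1.3]
grip_width: 0.0482
grip_force: 41.6
```

```bash
python3 look.py w8; python3 -c "
from h import *
print(monitor.state()['wrist_force'],monitor.state()['grip_width']);rel([.4475,.152,.041],3.076)"
```

```text
[0.4476 0.151  0.1136] [3.141e+00 2.000e-03 3.074e+00]
[ 0.26019248 -0.19803921 -0.99879076] 0.04773310262057933
turn [ 0.001  0.002 -0.002] shift cm [0.03 0.09 7.26]
```

View pics/w8.png

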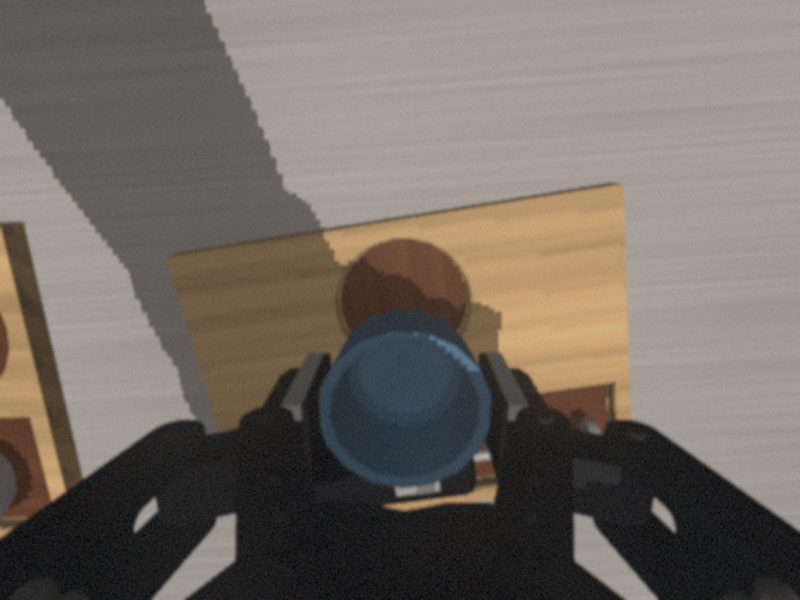

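The bowl (centre 405) is in line with the recess (edges 338 and 470, centre 404). Lowering it now.

Emit:
{"name": "play_rows", "arguments": {"series": "0 0 0 0 0.1 2.5 0.35; 0 0 0 0 0.1 5 0.35; 0 0 0 0 0.1 6.5 0.35; 0 0 0 0 0.1 7.2 0.35; 0 0 0 0 0.1 7.2 0.35"}}

```text
clock: 23.72
eef_pos: [0.4476, 0.1522, 0.0411]
orientation: [3.141, 0.001, 3.074]
wrist_force: [0.1, 0.5, -1.1]
grip_width: 0.0479
grip_force: 41.6
```

Emit:
{"name": "play_rows", "arguments": {"series": "0 0 0 0 0 0.05 0.35; 0 0 0 0 0 0.05 0.35; 0 0 0 0 0 0.05 0.6; 0 0 0 0 0 0.05 0.75; 0 0 0 0 0 0.05 0.85"}}

```text
clock: 24.35
eef_pos: [0.4469, 0.1522, 0.0396]
orientation: [-3.141, -0.0, 3.075]
wrist_force: [-0.7, 0.5, 0.7]
grip_width: 0.0726
grip_force: 0.0
```

Emit:
{"name": "play_rows", "arguments": {"series": "0 0 0 0 0 0 0.95; 0 0 0 0 0 -1.5 1; 0 0 0 0 0 -6 1; 0 0 0 0 0 -12 1; 0 0 0 0 0 -17 1"}}

```text
clock: 24.98
eef_pos: [0.447, 0.1523, 0.2132]
orientation: [3.141, 0.002, 3.075]
wrist_force: [0.7, -0.1, -0.1]
grip_width: 0.0852
grip_force: 0.0
```

Emit:
{"name": "play_rows", "arguments": {"series": "0 0 0 5 0 -1 1; 0 0 0 10 0 -1 1; 0 0 0 15 0 -1 1; 0 0 0 15 0 -1 1; 0 0 0 15 0 -1 1"}}

```text
clock: 25.6
eef_pos: [0.2978, 0.1625, 0.2208]
orientation: [3.14, 0.002, 3.075]
wrist_force: [0.5, 0.5, 0.1]
grip_width: 0.0854
grip_force: 0.0
```

Run:
```python
from h import *
a=capture("top")[120:245,90:410,::-1];b=capture("scene")[130:290,75:435,::-1]
f=lambda i,w:cv2.resize(i,(w,round(i.shape[0]*w/i.shape[1])),interpolation=cv2.INTER_CUBIC)
cv2.imwrite("pics/fin.png",np.vstack([f(a,700),f(b,700)]))
```

```text
(no output)
```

View pics/fin.png

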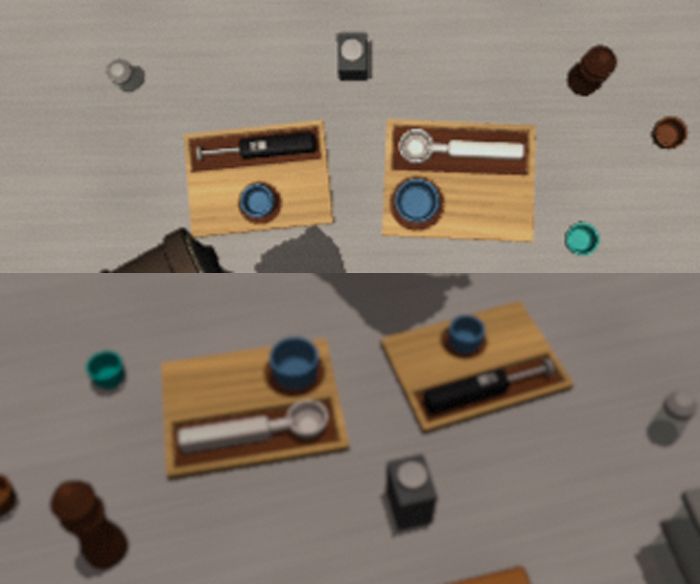

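The final picture shows both tools within their troughs. Both bowls are upright in their recesses: large at (417,202), small at (258,201) in the top crop. The grinder, shaker and tin haven't moved, and the gripper is clear.

```bash
python3 -c "
from station import job
print(job.job_done())"
```

```text
the job is handed in; nothing more can be done
None
```

Both kits are made up and the job is handed in after about 26 s of robot time; the final pictures show both tools and both bowls in their hollows, with the grinder, shaker and tin where they stood, but no verdict came back.

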